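# Jam the lock nut on the clip post

## Robot

A 7-joint arm with a two-finger parallel gripper is mounted at the origin on the work surface. World frame = base frame: x ahead of the robot, y to its left, z up, the work surface at z = 0. Lengths are in mm, angles in rad, forces in N, time in s.
With the tool pointing down it reaches from about 425 to 950 mm from the base axis. Payload 4.7 kg.
Tool frame: the origin (TCP) lies midway between the tips of the shut fingers; the grasp point (between the pads) lies behind it (r.grasp_offset is the z of the grasp point in the tool frame, in mm); z points along the fingers, y is the line along which they close (so a half turn about z gives the same grasp; the last joint's range is limited). The gripper opens to 85 mm and grips with 20 to 120 N. Pads are 22 mm wide; open, the fingers measure 114 mm over their backs; the gripper's body (76 mm by 85 mm) begins 54 mm behind the grasp point. The pads swing forward as they close: fully open they stand 13 mm farther back than shut.
Start: joints at [-0.029, 0.469, -0.049, 1.532, 0.024, 1.141, -0.082], TCP at [675.017, 0.046, 231.335] pointing down, gripper open.
Joint ranges: [-2.59, 2.59], [-0.33, 1.99], [-1.39, 1.29], [0.1, 2.45], [-1.04, 4.18], [0.21, 1.99], [-2.66, 2.66]. Speed limits (rad/s): [2.57, 2.57, 3.14, 3.14, 3.14, 3.14, 3.14].

## Interface

Orientations are given as a 3x3 rotation matrix whose columns are the frame's x, y, z axes.
In Python, from plant import r gives the robot as it stands. The module is installed in compiled form; this text tells all that it offers.
- The arm moves only by the shell command python3 -m creep 'ROWS' [FORCE]. ROWS is JSON, one flat list of numbers, 5 for each row, row after row: the shift along the tool's x, y, z each as a share of 20 cm, from -1 to 1, then the turn about the tool's z as a share of pi rad, from -1 to 1, then the closure in counts, from 0 (fully open) to 255 (shut). A call has 1 to 20 rows; each row is the pose to reach, as a shift and turn from the pose commanded when the call began, along the tool's axes at that moment, turning the shorter way round; what a row does not reach only later rows make up. A row lasts 1/8 s, in which the tool goes at most 62.5 mm and 10.7 degrees, less where a joint would pass 70% of its speed; a pose out of reach is approached as far as the arm can. A call with a number of a shift or a turn outside -1 to 1 is refused whole. A call with a gripper value outside its range is refused whole. The fingers move at their own pace and stop on an object; FORCE is the grip in N (left out, the last holds). Time passes only in rows, so rows that repeat a pose let the fingers close. It gives the time, the measured TCP pose, the force, the opening and the grip force at its end, in the units of the state.
- r.read_state(): the state, without advancing time (a new reading comes with each control period).
- r.read_camera(name): name is "scene" or "side" or "wrist"; returns a dict with "img" (420x560x3 uint8, red, green, blue), "camera_matrix" (3x3 intrinsics, pixels), "R" (3x3) and "t" (3): a world point X has camera coordinates R X + t. Camera axes: x right, y down, z forward; pixel columns grow to the right and rows downward; lengths in mm; the calibration is good to about 2 mm. A picture is of the moment at which its call begins. There is no depth.
- r.sign_off(): hands the job in; it is judged then, once.
The state is a dict: "time_s": time; "qpos": joint angles; "joint_velocities": joint speeds; "joint_efforts": joint torques, N m; "eef_pos": TCP position; "tcp_rot": TCP orientation; "wrist_force": force on the tool from outside, world axes, zero at the start; "ft_torque": the same for the moment, N m; "opening": opening from 0.0 (shut) to 1.0 (fully open); "gripper_force": force on a finger pad.
Only numpy, scipy, OpenCV 4.12 (cv2) and the standard library are available. Lean on these libraries where they do the work, as an engineer would, in place of code of your own. Each camera call takes 0.05 s, during which the arm holds its last target. There are 200 camera calls.

## Task

On the threaded post standing in the terracotta pot, turn the T-shaped lock nut clockwise to run it down onto the nut that carries the clip arm, then tighten it firmly against that nut so that it stays locked: about 0.31 N m at the nut is right, and well beyond that would strip the thread. Let go of it when done, do not press hard on the pot, post or clip arm, and leave the jar, trowel and dibber where they are.

Things in the scene. Friction and masses are not known exactly. Their poses are not given: they have to be found in the camera images.
- stand: Terracotta pot filled with set mortar, fixed to the table, 110 mm high, 152 mm across the rim; a 13 mm steel threaded post stands upright at its centre. Round the post sits the first nut, a steel hexagon 27 mm wide and 12 mm high, its top face about 150 mm above the table but up to 2.2 mm off that and not measured. Origin: centre of the pot's underside; z up.
- stake_top (a point): Centre of the top end of a cut bamboo stake, 10 mm across, 160 mm above the table, standing in the mortar 56 mm from the post. The first nut's flat arm holds the stake with a spring clip, so the first nut cannot turn.
- locknut: Brass T-shaped lock nut (closed top) on the post, its underside 3 to 8.2 mm above the first nut at the start: 26 mm round flange, 19 mm neck, straight grip bar on top. Origin on the post's axis at its underside; own x along the bar, z up. It only turns about the post: clockwise seen from above it goes down 10 mm a full turn (1.6 mm a radian), and it stays where it is left.
- grip_bar (a point): Middle of the lock nut's grip bar: 50 mm long (x), 12 mm thick (y), 22 mm high, 37 mm above the nut's underside. The nut turns at an even 0.16 N m; once it meets the first nut the torque climbs by about 0.25 N m a radian. Locked from 0.24 N m (over 50 N between the nuts; most of it stays on release), right at 0.31, stripped at about 0.40 N m (150 N).
- jar: Glass propagation jar with a steel lid, 76 mm across, 112 mm high, standing upright on the table. Origin at the centre of its underside. A bystander.
- trowel: Steel trowel with a wooden handle lying on the table, 280 mm long along its own x, blade towards +x, 66 mm wide. Origin on the table near where the blade meets the neck. A bystander.
- dibber: Green plastic dibber lying on the table, 180 mm long along its own x (point towards +x), 24 mm thick, with an 85 mm cross handle. Origin under the handle part. A bystander.

How it is judged:
By the outcome, as a careful person would: the job done as asked, in the order asked, and still so for the second after the job is handed in, with the robot touching nothing.
It also fails if it takes over 72 s, if anything falls off the work surface, if the arm or the gripper's body presses on something with over 40 N, if the wrist force passes 120 N, or if a joint passes its speed limit or range.

## Working session

There is one attempt and no reset: what is moved stays moved. The work goes in short steps, Python scripts to look and compute and a shell command to move; the robot and the scene stay as the last step left them, time stands still between calls to the robot, and variables do not carry over. Pictures are saved under pics/ and viewed, at most 10 in all, crops included, and the job is handed in when it is done.

```bash
mkdir -p pics
python3 - <<'E'
from plant import r
import cv2,numpy as np
s=r.read_state();print(s['eef_pos'],s['tcp_rot'],r.grasp_offset,s['opening'],s['time_s'])
ims=[]
for n in("scene","side","wrist"):
    c=r.read_camera(n);cv2.imwrite(f'pics/{n}0.png',c['img'][:,:,::-1]);np.savez(f'{n}0.npz',**c)
    print(n,c['camera_matrix'].round(1).tolist(),c['R'].round(3).tolist(),c['t'])
E
```

```text
[6.74414170e+02 1.70761488e-02 2.30258078e+02] [[-2.36751082e-05  9.99998080e-01 -1.95933266e-03]
 [ 9.99999998e-01  2.35475309e-05 -6.51356813e-05]
 [-6.50894188e-05 -1.95933420e-03 -9.99998078e-01]] -18.700000000000003 0.9987897913032999 0.0
scene [[383.8, 0.0, 280.0], [0.0, 383.8, 216.5], [0.0, 0.0, 1.0]] [[0.419, 0.908, 0.004], [0.558, -0.254, -0.79], [-0.716, 0.333, -0.613]] [-252.35836311 -234.54990459 1377.81852473]
side [[508.5, 0.0, 274.6], [0.0, 508.5, 209.3], [0.0, 0.0, 1.0]] [[0.926, -0.377, 0.012], [-0.209, -0.539, -0.816], [0.314, 0.753, -0.578]] [-581.17035988  227.32844125 1188.81849015]
wrist [[301.2, 0.0, 277.8], [0.0, 301.2, 206.7], [0.0, 0.0, 1.0]] [[1.0, 0.0, -0.002], [0.001, -0.955, 0.298], [-0.002, -0.298, -0.955]] [-674.6813041   -40.11694426  379.72729658]
```

View pics/scene0.png

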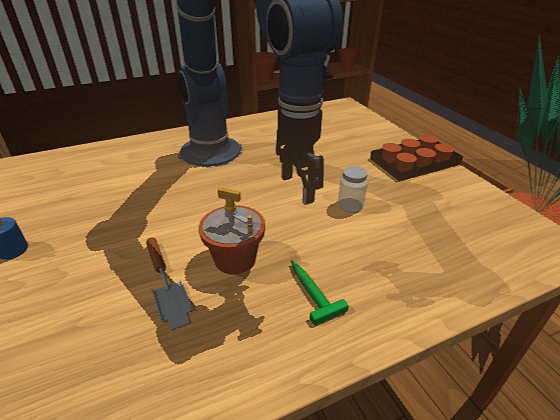

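View pics/side0.png

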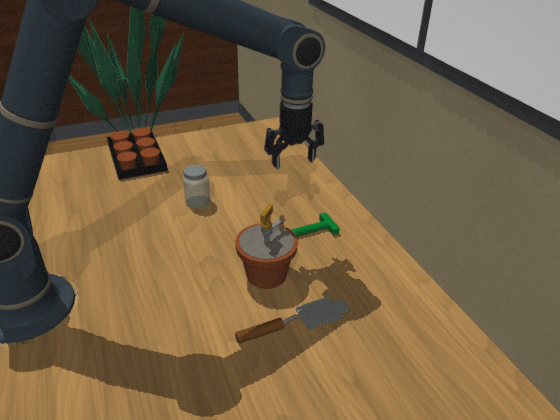

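View pics/wrist0.png

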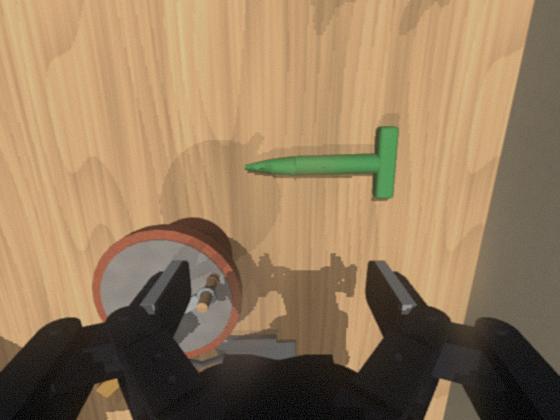

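The scene view shows the pot at about (233,240), with the yellow T-bar at (229,194). The side view has the bar at (267,216) and the stake at (282,218). In the wrist view the bar is half hidden at the lower left. I'll triangulate the brass mask.

```bash
cat > h.py <<'E'
import numpy as np,cv2
def ray(c,p):
    d=np.linalg.inv(c['camera_matrix'])@[p[0],p[1],1.];return -c['R'].T@c['t'],c['R'].T@d
def plane(c,p,z):
    o,d=ray(c,p);return o+d*(z-o[2])/d[2]
def tri(c1,p1,c2,p2):
    o1,d1=ray(c1,p1);o2,d2=ray(c2,p2)
    s=np.linalg.lstsq(np.c_[d1,-d2],o2-o1,rcond=None)[0]
    a,b=o1+s[0]*d1,o2+s[1]*d2;return (a+b)/2,np.linalg.norm(a-b)
def brass(img,lo=(15,120,90),hi=(30,255,255),roi=None):
    m=cv2.inRange(cv2.cvtColor(np.ascontiguousarray(img),cv2.COLOR_RGB2HSV),lo,hi)
    if roi:
        k=np.zeros_like(m);x0,x1,y0,y1=roi;k[y0:y1,x0:x1]=255;m&=k
    return m
E
python3 - <<'E'
from h import *
S=np.load('scene0.npz');D=np.load('side0.npz')
out=[]
for c,roi in((S,(205,255,180,220)),(D,(250,285,198,240))):
    i=c['img'];x0,x1,y0,y1=roi
    m=brass(i,(18,150,80),(32,255,255),roi);ys,xs=np.nonzero(m)
    print(xs.min(),xs.max(),ys.min(),ys.max(),len(xs),xs.mean(),ys.mean())
    crop=cv2.resize(i[y0:y1,x0:x1],(400,400),interpolation=0);mm=cv2.cvtColor(cv2.resize(m[y0:y1,x0:x1],(400,400),interpolation=0),cv2.COLOR_GRAY2RGB)
    out.append(np.hstack([crop,mm]))
cv2.imwrite('pics/c1.png',cv2.resize(np.vstack(out),(600,600))[:,:,::-1])
E
```

```text
217 240 187 211 234 228.73931623931625 196.56410256410257
260 272 204 228 186 265.8763440860215 216.83333333333334
```

View pics/c1.png

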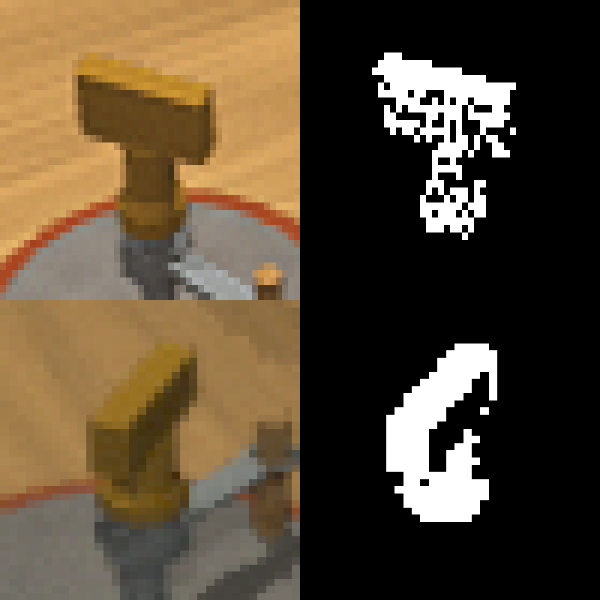

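Scene crop: the ends of the bar's top face are at about (219.7,188.4) and (239.8,192.5). Side crop: they are at (262.8,215.5) and (271.2,204.6). I'll triangulate both ends.

Run:
```python
from h import *
from plant import r
S=np.load('scene0.npz');D=np.load('side0.npz')
a=[(219.7,188.4),(239.8,192.5)];b=[(262.8,215.5),(271.2,204.6)]
for bb in(b,b[::-1]):
    P=[tri(S,p,D,q) for p,q in zip(a,bb)];d=P[1][0]-P[0][0]
    print([ (p.round(1),round(e,1)) for p,e in P],np.linalg.norm(d),np.degrees(np.arctan2(d[1],d[0])))
for c,p in((S,a),(D,b)):
    e=[plane(c,q,204) for q in p];print(np.round(e,1),np.linalg.norm(e[1]-e[0]))
# stake top at z=160
x=(205+267/6,180+272/7.5);y=(250+275/8.57,198+125/7.14)
print('stake',plane(S,x,160),plane(D,y,160), tri(S,x,D,y))
```

```text
[(array([ 546.6, -118.3,  201.7]), np.float64(3.8)), (array([580.3, -85. , 202.2]), np.float64(4.5))] 47.392968387387526 44.648369944570184
[(array([ 569.1, -120.8,  221.9]), np.float64(7.4)), (array([557.4, -81.1, 180.5]), np.float64(16.6))] 58.54609941744784 106.4074506679641
[[ 547.5 -117.4  204. ]
 [ 580.   -83.7  204. ]] 46.85472672061833
[[ 545.4 -124.2  204. ]
 [ 579.1  -91.   204. ]] 47.35879411367026
stake [611.04464184 -75.91215477 160.        ] [610.36201021 -84.53598112 160.        ] (array([611.66623078, -77.68983752, 157.92054312]), np.float64(5.56829591110117))
```

```bash
python3 -m creep '[-0.1,-0.1,-0.15,-0.06,0, -0.2,-0.2,-0.15,-0.12,0, -0.3,-0.34,-0.15,-0.18,0, -0.3,-0.34,-0.15,-0.24,0, -0.3,-0.34,-0.15,-0.3,0, -0.3,-0.34,-0.15,-0.36,0, -0.3,-0.34,-0.15,-0.42,0, -0.3,-0.34,-0.15,-0.48,0, -0.3,-0.34,-0.15,-0.54,0, -0.3,-0.34,-0.15,-0.6,0, -0.3,-0.34,-0.15,-0.66,0, -0.3,-0.34,-0.15,-0.72,0, -0.3,-0.34,-0.15,-0.75,0, -0.3,-0.34,-0.15,-0.75,0, -0.3,-0.34,-0.15,-0.75,0]'
python3 - <<'E'
from h import *
from plant import r
s=r.read_state();print(s['eef_pos'],s['tcp_rot'].round(3).tolist(),s['qpos'].round(3),s['time_s'],s['ft_torque'])
c=r.read_camera('wrist');np.savez('w1.npz',**c);cv2.imwrite('pics/w1.png',c['img'][:,:,::-1])
for p in([563.5,-102,204],s['eef_pos']):
    q=c['camera_matrix']@(c['R']@np.array(p)+c['t']);print(q[:2]/q[2])
E
```

```text
time_s: 2.02
eef_pos: [606.9, -60.1, 261.1]
tcp_rot: [[-0.708, -0.706, -0.0], [-0.706, 0.708, 0.0], [0.0, 0.0, -1.0]]
wrist_force: [0.9, 0.7, -0.4]
opening: 0.999
gripper_force: 0.0
[606.89894619 -60.05808108 261.11901211] [[-0.708, -0.706, -0.0], [-0.706, 0.708, 0.0], [0.0, 0.0, -1.0]] [ 0.396  0.382 -0.489  1.638  0.191  1.17   2.216] 2.025 [ 0.00495159 -0.04585476 -0.01251072]
[281.21623756 138.68700602]
[280.29307229 264.47252863]
```

View pics/w1.png

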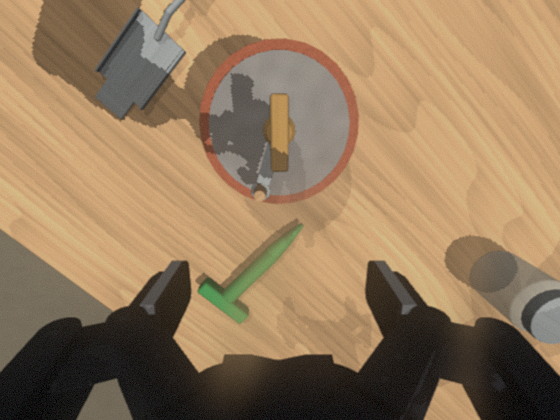

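The wrist view shows the bar upright in the image, with its top face at about x 271–288, y 94–152 and the end face below it down to 171. I'll measure the top-face rectangle.

Run:
```python
from h import *
c=np.load('w1.npz');i=c['img']
hs=cv2.cvtColor(i,cv2.COLOR_RGB2HSV)
print(hs[90:176:4,279].tolist())
m=cv2.inRange(hs,(15,120,130),(32,255,255));m[:85]=0;m[180:]=0;m[:,:262]=0;m[:,:]=m;m[:,298:]=0
for y in range(92,174,6): 
    x=np.nonzero(m[y])[0]; print(y,x.min() if len(x) else 0,x.max() if len(x) else 0,len(x))
n,l,st,_=cv2.connectedComponentsWithStats(m);k=1+np.argmax(st[1:,4]);print(st[k])
```

```text
[[14, 25, 155], [17, 124, 150], [17, 138, 187], [17, 140, 186], [17, 136, 188], [18, 138, 187], [17, 134, 187], [18, 135, 187], [18, 136, 188], [17, 134, 186], [18, 137, 186], [17, 134, 188], [16, 137, 190], [18, 136, 189], [17, 134, 188], [18, 138, 179], [17, 122, 117], [17, 129, 117], [17, 123, 116], [18, 123, 116], [17, 123, 104], [17, 30, 135]]
92 0 0 0
98 271 287 17
104 271 287 17
110 271 287 17
116 271 287 17
122 271 291 21
128 271 293 23
134 271 293 23
140 271 290 20
146 271 287 17
152 280 287 8
158 0 0 0
164 0 0 0
170 0 0 0
[ 271   94   24   61 1088]
```

Run:
```python
from h import *
from plant import r
c=np.load('w1.npz');s=r.read_state();R=s['tcp_rot']
for z in(200,204,208):
    a=plane(c,(279.5,93.8),z);b=plane(c,(279.5,151.8),z);m=(a+b)/2
    print(z,m.round(1),np.linalg.norm(a-b).round(1),np.degrees(np.arctan2(*(b-a)[[1,0]])).round(1),'tool shift',(R.T@(m-s['eef_pos'])).round(1))
```

```text
200 [ 557.7 -109.4  200. ] 36.5 45.0 tool shift [69.7 -0.2 61.2]
204 [ 557.6 -109.5  204. ] 35.8 45.0 tool shift [69.9 -0.2 57.2]
208 [ 557.5 -109.6  208. ] 35.0 45.0 tool shift [70.  -0.2 53.2]
```

Run:
```python
from h import *
from plant import r
c=np.load('w1.npz');s=r.read_state();R=s['tcp_rot']
for z in(201,204,207):
    a=plane(c,(279.5,93.8),z);b=plane(c,(279.5,151.8),z);m=a+25*(b-a)/np.linalg.norm(b-a)
    q=c['camera_matrix']@(c['R']@(2*m-a)+c['t'])
    print(z,m.round(1),q[:2]/q[2],'tool shift',(R.T@(m-s['eef_pos'])).round(1))
    q=c['camera_matrix']@(c['R']@(2*m-a-[0,0,22])+c['t']);print(q[:2]/q[2])
```

```text
201 [ 562.5 -104.5  201. ] [279.5        172.11315357] tool shift [62.9 -0.2 60.2]
[279.31986237 166.5978285 ]
204 [ 562.6 -104.4  204. ] [279.5        173.20289873] tool shift [62.7 -0.2 57.2]
[279.31759158 167.51550735]
207 [ 562.8 -104.3  207. ] [279.5        174.32339996] tool shift [62.6 -0.2 54.2]
[279.31526281 168.45661782]
```

```bash
python3 -m creep '[0.15,0,0,0,0, 0.314,0,0,0,0, 0.314,0,0.15,0,0, 0.314,0,0.3,0,0, 0.314,0,0.38,0,0, 0.314,0,0.38,0,0, 0.314,0,0.38,0,0]'
python3 - <<'E'
from h import *
from plant import r
s=r.read_state();print(s['eef_pos'],s['wrist_force'],s['ft_torque'],s['qpos'].round(3))
ims=[]
for n,roi in(('scene',(200,270,150,210)),('side',(230,300,170,230))):
    i=r.read_camera(n)['img'];x0,x1,y0,y1=roi;ims.append(cv2.resize(i[y0:y1,x0:x1],(400,343),interpolation=0))
cv2.imwrite('pics/g1.png',np.hstack(ims)[:,:,::-1])
E
```

```text
time_s: 2.95
eef_pos: [563.5, -104.2, 186.4]
tcp_rot: [[-0.707, -0.707, 0.002], [-0.707, 0.707, -0.0], [-0.001, -0.001, -1.0]]
wrist_force: [-0.6, -0.2, 0.1]
opening: 1.003
gripper_force: 0.0
[ 563.50472697 -104.1837607   186.36759767] [-0.56965547 -0.22221878  0.12614332] [-0.00926316  0.0150172   0.02211969] [ 0.475  0.387 -0.47   1.812  0.206  0.989  2.278]
```

View pics/g1.png

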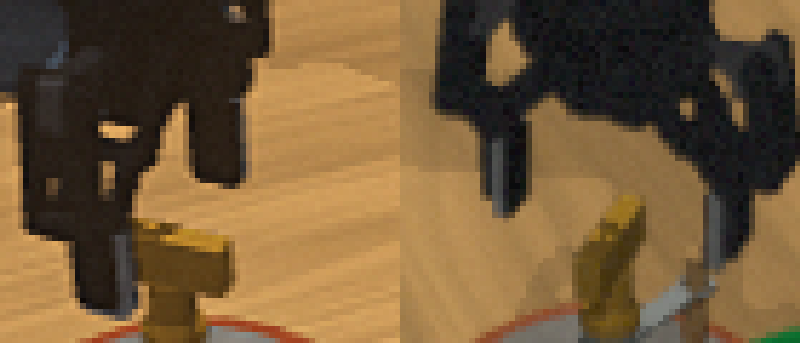

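The fingers straddle the bar, seen between the two tips in both views. Closing now.

```bash
python3 -m creep '[0,0,0,0,150, 0,0,0,0,255, 0,0,0,0,255, 0,0,0,0,255, 0,0,0,0,255, 0,0,0,0,255, 0,0,0,0,255]' 40
cat > st.py <<'E'
from plant import r
import numpy as np
s=r.read_state();R=s['tcp_rot']
print('t',s['time_s'],'pos',s['eef_pos'].round(2),'yaw',np.degrees(np.arctan2(R[1,0],R[0,0])).round(2),'F',s['wrist_force'].round(2),'M',s['ft_torque'].round(3),'q7',s['qpos'][6].round(3),'open mm',(85*s['opening']).round(2),'grip',s['gripper_force'])
E
python3 st.py
```

```text
time_s: 3.92
eef_pos: [562.2, -103.9, 185.5]
tcp_rot: [[-0.707, -0.707, -0.001], [-0.707, 0.707, 0.0], [0.0, 0.001, -1.0]]
wrist_force: [-4.2, 1.2, 4.9]
opening: 0.129
gripper_force: 40.6Traceback (most recent call last):
  File "st.py", line 4, in <module>
    print('t',s['time_s'],'pos',s['eef_pos'].round(2),'yaw',np.degrees(np.arctan2(R[1,0],R[0,0])).round(2),'F',s['wrist_force'].round(2),'M',s['ft_torque'].round(3),'q7',s['qpos'][6].round(3),'open mm',(85*s['opening']).round(2),'grip',s['gripper_force'])
                                                                                                                                                                                                          ^^^^^^^^^^^^^^^^^^^^^^^
AttributeError: 'float' object has no attribute 'round'
```

```bash
sed -i "s/(85\*s\['opening'\]).round(2)/round(85*s['opening'],2)/" st.py; python3 st.py; python3 -m creep '[0,0,0.001,0.05,255, 0,0,0.0025,0.1,255, 0,0,0.004,0.15,255, 0,0,0.005,0.2,255, 0,0,0.006,0.25,255, 0,0,0.0075,0.3,255, 0,0,0.009,0.35,255, 0,0,0.01,0.4,255]' 60 >/dev/null;python3 st.py;  python3 -m creep '[0,0,0.001,0.04,255, 0,0,0.002,0.08,255]' >/dev/null;python3 st.py
```

```text
t 3.925 pos [ 562.21 -103.91  185.51] yaw -134.98 F [-4.19  1.23  4.88] M [0.409 0.85  0.101] q7 2.278 open mm 10.98 grip 40.583176016807556
t 4.925 pos [ 562.14 -104.3   183.58] yaw 152.74 F [-4.22  1.23  5.58] M [0.282 0.926 0.092] q7 1.122 open mm 10.59 grip 63.31200957298279
t 5.175 pos [ 562.07 -104.39  183.16] yaw 138.4 F [-3.84  2.31  5.08] M [0.235 0.956 0.153] q7 0.892 open mm 10.53 grip 63.357017040252686
```

```bash
python3 -m creep '[0,0,0.001,0.04,255, 0,0,0.0025,0.08,255]' >/dev/null;python3 st.py;  python3 -m creep '[0,0,0.001,0.04,255, 0,0,0.002,0.08,255]' >/dev/null;python3 st.py
```

```text
t 5.425 pos [ 561.99 -104.41  182.75] yaw 123.99 F [-5.23  1.12  5.5 ] M [0.241 1.097 0.166] q7 0.661 open mm 10.71 grip 63.4951651096344
t 5.675 pos [ 561.9  -104.42  182.34] yaw 109.59 F [-4.46  0.95  6.33] M [0.265 1.135 0.175] q7 0.429 open mm 10.59 grip 63.465986251831055
```

```bash
python3 -m creep '[0,0,0.001,0.04,255, 0,0,0.002,0.08,255]' >/dev/null;python3 st.py;  python3 -m creep '[0,0,0.001,0.04,255, 0,0,0.002,0.08,255]' >/dev/null;python3 st.py
```

```text
t 5.925 pos [ 561.84 -104.39  181.96] yaw 95.19 F [-4.71  0.48  6.  ] M [0.33  1.166 0.197] q7 0.198 open mm 10.23 grip 63.48915338516235
t 6.175 pos [ 561.75 -104.34  181.54] yaw 80.79 F [-5.29  1.96  6.29] M [0.401 1.162 0.205] q7 -0.034 open mm 10.27 grip 63.51399779319763
```

```bash
python3 -m creep '[0,0,0.001,0.04,255, 0,0,0.002,0.08,255]' >/dev/null;python3 st.py;python3 st.py;python3 st.py
```

```text
t 6.425 pos [ 561.72 -104.28  181.17] yaw 66.39 F [-5.04  1.7   5.87] M [0.392 1.246 0.179] q7 -0.265 open mm 10.65 grip 63.53870630264282
t 6.425 pos [ 561.72 -104.28  181.17] yaw 66.39 F [-5.04  1.7   5.87] M [0.392 1.246 0.179] q7 -0.265 open mm 10.65 grip 63.53870630264282
t 6.425 pos [ 561.72 -104.28  181.17] yaw 66.39 F [-5.04  1.7   5.87] M [0.392 1.246 0.179] q7 -0.265 open mm 10.65 grip 63.53870630264282
```

```bash
python3 -m creep '[0,0,0.001,0.04,255]' >/dev/null;python3 st.py
```

```text
t 6.55 pos [ 561.66 -104.29  180.96] yaw 59.19 F [-4.66  2.08  6.57] M [0.373 1.184 0.217] q7 -0.38 open mm 10.46 grip 63.55002522468567
```

```bash
python3 -m creep '[0,0,0.001,0.04,255]' >/dev/null;python3 st.py; python3 -m creep '[0,0,0.001,0.04,255]' >/dev/null;python3 st.py; python3 -m creep '[0,0,0.001,0.04,255]' >/dev/null;python3 st.py
```

```text
t 6.675 pos [ 561.64 -104.25  180.74] yaw 52.0 F [-4.86  0.83  6.36] M [0.452 1.273 0.186] q7 -0.495 open mm 10.38 grip 63.557889461517334
t 6.8 pos [ 561.65 -104.21  180.55] yaw 44.8 F [-4.87  1.23  7.39] M [0.442 1.24  0.138] q7 -0.611 open mm 10.59 grip 63.56501340866089
t 6.925 pos [ 561.64 -104.15  180.35] yaw 37.6 F [-5.26  1.31  7.22] M [0.438 1.28  0.2  ] q7 -0.726 open mm 10.81 grip 63.57544541358948
```

```bash
for i in 1; do python3 -m creep '[0,0,0.001,0.04,255]' >/dev/null;python3 st.py; python3 -m creep '[0,0,0.001,0.04,255]' >/dev/null;python3 st.py; python3 -m creep '[0,0,0.001,0.04,255]' >/dev/null;python3 st.py; done
```

```text
t 7.05 pos [ 561.62 -104.12  180.15] yaw 30.4 F [-5.14  1.17  6.48] M [0.51  1.26  0.266] q7 -0.84 open mm 10.18 grip 63.577226400375366
t 7.175 pos [ 561.6  -104.09  179.95] yaw 23.2 F [-4.94  1.53  6.41] M [0.562 1.174 0.242] q7 -0.955 open mm 10.18 grip 63.57842445373535
t 7.3 pos [ 561.63 -104.07  179.77] yaw 16.0 F [-4.54  2.18  7.68] M [0.538 1.256 0.23 ] q7 -1.07 open mm 10.77 grip 63.57987999916077
```

```bash
python3 -m creep '[0,0,0.001,0.04,255]' >/dev/null;python3 st.py; python3 -m creep '[0,0,0.001,0.04,255]' >/dev/null;python3 st.py
```

```text
t 7.425 pos [ 561.62 -104.03  179.55] yaw 8.8 F [-4.88  1.67  6.53] M [0.521 1.183 0.161] q7 -1.184 open mm 10.22 grip 63.58070611953735
t 7.55 pos [ 561.67 -103.97  179.38] yaw 1.61 F [-5.48  2.02  6.75] M [0.581 1.234 0.175] q7 -1.298 open mm 10.57 grip 63.58035922050476
```

```bash
cat > av.py <<'E'
from plant import r
import numpy as np
M=[];J=[]
for i in range(8):
    r.read_camera('wrist');s=r.read_state();M.append(s['ft_torque'][2]);J.append(s['joint_efforts'][6])
R=s['tcp_rot']
print('t',s['time_s'],'pos',s['eef_pos'].round(2),'yaw',np.degrees(np.arctan2(R[1,0],R[0,0])).round(2),'Mz',np.mean(M).round(3),np.std(M).round(3),'J7',np.mean(J).round(3),'F',s['wrist_force'].round(1))
E
python3 av.py; python3 -m creep '[0,0,0.001,0.04,255,0,0,0.002,0.08,255]' >/dev/null;python3 av.py
```

```text
t 7.95 pos [ 561.66 -103.99  179.32] yaw 1.77 Mz -0.09 0.044 J7 -0.012 F [-5.6  1.8  6.8]
t 8.6 pos [ 561.69 -103.93  178.93] yaw -12.63 Mz -0.077 0.054 J7 -0.001 F [-5.1  3.1  6.4]
```

```bash
sed -i "s/^print.*/print('yaw',np.degrees(np.arctan2(R[1,0],R[0,0])).round(2),'z',s['eef_pos'][2].round(2),'Mz',s['ft_torque'][2].round(3),'J7',s['joint_efforts'][6].round(3),'q7',s['qpos'][6].round(3),'F',s['wrist_force'].round(1),s['time_s'])/" st.py
python3 -m creep '[0,0,0.0005,0.02,255]' >/dev/null;python3 st.py; python3 -m creep '[0,0,0.0005,0.02,255]' >/dev/null;python3 st.py;  python3 -m creep '[0,0,0.0005,0.02,255]' >/dev/null;python3 st.py;  python3 -m creep '[0,0,0.0005,0.02,255]' >/dev/null;python3 st.py; python3 -m creep '[0,0,0.0005,0.02,255]' >/dev/null;python3 st.py
```

```text
yaw -16.26 z 178.87 Mz 0.133 J7 0.281 q7 -1.58 F [-5.   3.1  8.2] 8.725
yaw -19.87 z 178.77 Mz 0.207 J7 0.18 q7 -1.637 F [-5.1  3.2  7.5] 8.85
yaw -23.46 z 178.71 Mz 0.173 J7 0.14 q7 -1.693 F [-5.8  2.7  7.8] 8.975
yaw -27.05 z 178.69 Mz 0.295 J7 0.094 q7 -1.75 F [-5.1  2.1  7.5] 9.1
yaw -30.63 z 178.61 Mz 0.3 J7 0.045 q7 -1.806 F [-5.8  2.4  8. ] 9.225
```

```bash
python3 -m creep '[0,0,0.0002,0.01,255]' >/dev/null;python3 st.py; python3 -m creep '[0,0,0.0003,0.01,255]' >/dev/null;python3 st.py;  python3 -m creep '[0,0,0.0002,0.01,255]' >/dev/null;python3 st.py
```

```text
yaw -32.4 z 178.54 Mz 0.245 J7 -0.064 q7 -1.833 F [-6.5  2.4  8.1] 9.35
yaw -34.19 z 178.55 Mz 0.247 J7 -0.04 q7 -1.861 F [-6.5  2.4  8.7] 9.475
yaw -35.99 z 178.52 Mz 0.203 J7 -0.05 q7 -1.889 F [-5.8  3.   8.6] 9.6
```

```bash
python3 -m creep '[0,0,0.0005,0.02,255]' >/dev/null;python3 st.py; python3 -m creep '[0,0,0.0005,0.02,255]' >/dev/null;python3 st.py;  python3 -m creep '[0,0,0.0005,0.02,255]' >/dev/null;python3 st.py
```

```text
yaw -39.63 z 178.48 Mz 0.248 J7 0.152 q7 -1.946 F [-5.5  3.4  8.7] 9.725
yaw -43.25 z 178.42 Mz 0.196 J7 0.149 q7 -2.003 F [-6.7  2.9 10.6] 9.85
yaw -46.84 z 178.37 Mz 0.251 J7 0.11 q7 -2.058 F [-4.4  1.   7.3] 9.975
```

```bash
python3 -m creep '[0,0,0.0002,0.01,255]' >/dev/null;python3 st.py; python3 -m creep '[0,0,0.0003,0.01,255]' >/dev/null;python3 st.py;  python3 -m creep '[0,0,0.0002,0.01,255]' >/dev/null;python3 st.py
```

```text
yaw -48.59 z 178.4 Mz 0.207 J7 -0.124 q7 -2.085 F [-5.8  2.5 11.2] 10.1
yaw -50.37 z 178.36 Mz 0.278 J7 -0.102 q7 -2.113 F [-7.   3.1 10.6] 10.225
yaw -52.19 z 178.35 Mz 0.267 J7 -0.045 q7 -2.141 F [-7.   3.9 12. ] 10.35
```

```bash
python3 - <<'E'
from h import *
from plant import r
s=r.read_state();print(85*s['opening'],s['gripper_force'])
ims=[]
for n,roi in(('scene',(200,270,170,230)),('side',(230,300,190,250))):
    c=r.read_camera(n);np.savez(n+'2.npz',**c);i=c['img'];x0,x1,y0,y1=roi;ims.append(cv2.resize(i[y0:y1,x0:x1],(400,343),interpolation=0))
cv2.imwrite('pics/g2.png',np.hstack(ims)[:,:,::-1])
E
python3 av.py
```

```text
10.288959186847885 64.26488041877747
t 10.85 pos [ 561.89 -103.83  178.3 ] yaw -52.15 Mz 0.165 0.033 J7 -0.159 F [-5.3  2.1 11.1]
```

View pics/g2.png

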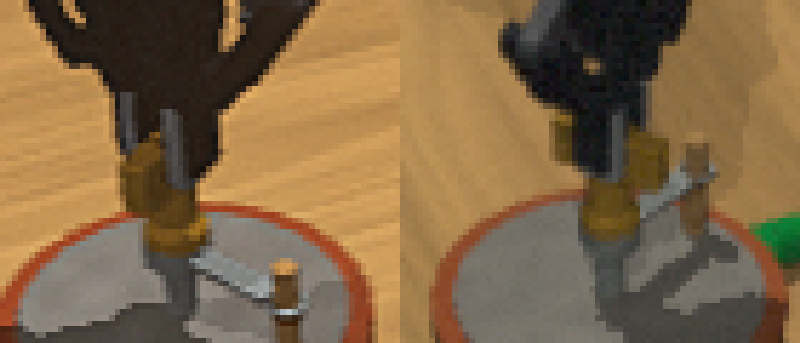

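The view shows the flange at the nut, with the bar still square in the pads. The static torque is now positive (0.165) and z has stalled, so the nuts are in contact. I'll continue turning with no further descent.

```bash
python3 -m creep '[0,0,0,0.02,255]' >/dev/null;python3 st.py; python3 -m creep '[0,0,0,0.02,255]' >/dev/null;python3 st.py;  python3 -m creep '[0,0,0,0.02,255]' >/dev/null;python3 st.py
```

```text
yaw -55.81 z 178.29 Mz 0.317 J7 0.154 q7 -2.197 F [-5.6  2.4  6.9] 10.975
yaw -59.42 z 178.25 Mz 0.376 J7 0.002 q7 -2.253 F [-5.5  3.6  9.9] 11.1
yaw -63.01 z 178.17 Mz 0.373 J7 -0.051 q7 -2.309 F [-5.9  4.  14.4] 11.225
```

```bash
python3 av.py
```

```text
t 11.625 pos [ 561.94 -103.82  178.25] yaw -62.95 Mz 0.181 0.039 J7 -0.211 F [-4.6  5.1  7.8]
```

```bash
python3 -m creep '[0,0,0,0,130, 0,0,0,0,130, 0,0,0,0,130, 0,0,0,0,130]';  python3 -m creep '[0,0,-0.1,0,130, 0,0,-0.25,0,130, 0,0,-0.4,0,130, 0,0,-0.4,0,130, 0.3,0,-0.4,0,130, -0.3,0,-0.4,0,130,-0.3,0,-0.4,0,130,-0.3,0,-0.4,0,130]'
python3 - <<'E'
from h import *
from plant import r
c=r.read_camera('wrist');cv2.imwrite('pics/w3.png',c['img'][:,:,::-1]);s=r.read_state();print(s['wrist_force'],s['ft_torque'])
ims=[]
for n,roi in(('scene',(200,270,170,230)),('side',(230,300,190,250))):
    c=r.read_camera(n);i=c['img'];x0,x1,y0,y1=roi;ims.append(cv2.resize(i[y0:y1,x0:x1],(400,343),interpolation=0))
cv2.imwrite('pics/g3.png',np.hstack(ims)[:,:,::-1])
E
```

```text
time_s: 12.12
eef_pos: [562.7, -104.6, 177.4]
tcp_rot: [[0.454, -0.891, 0.0], [-0.891, -0.454, -0.0], [0.0, -0.0, -1.0]]
wrist_force: [-0.4, -0.2, 0.2]
opening: 0.491
gripper_force: 0.0
time_s: 13.12
eef_pos: [533.5, -46.1, 255.7]
tcp_rot: [[0.461, -0.888, -0.004], [-0.888, -0.461, 0.003], [-0.004, 0.002, -1.0]]
wrist_force: [0.8, 0.1, 0.3]
opening: 0.489
gripper_force: 0.0
[-0.22332567 -0.81851065 -0.69294449] [-0.02955455 -0.04418414  0.00583141]
```

View pics/g3.png

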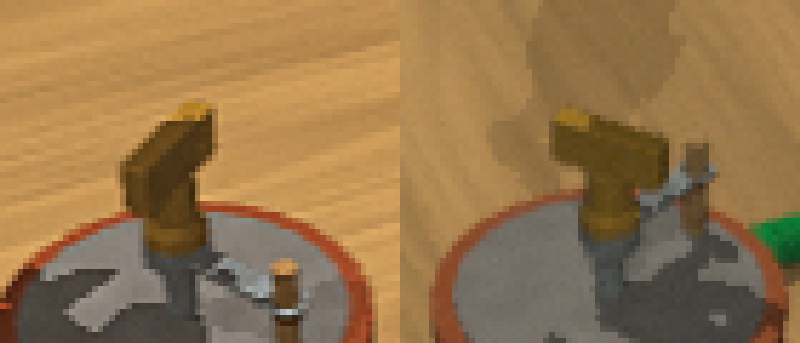

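The bar stands free and the flange is seated on the nut, with the stake and clip undisturbed. Handing in.

```bash
python3 -c "
from plant import r
print(r.sign_off())"
```

```text
the job is handed in; nothing more can be done
None
```

I ran the lock nut down onto the first nut, tightened it to an estimated 0.28–0.36 N m (noisy wrist readings, target 0.31), let go and backed the arm clear; the job is handed in, with no verdict returned.

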